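Lay out the key machine's parts in their trays

TASK

The clean parts of the key-cutting machine stand in two piles on the bench, one of three and one of two. Take the piles apart and lay each part, right way up, in the wooden tray whose recess has its shape and size: the long clamp jaw, the belt pulley, the square block, the narrow bar and the small collar. Each must end lying flat on the floor of its own recess, not up on its edge, and let go.

Things in the scene. Friction and masses are not known exactly. Their poses are not given: they have to be found in the camera images.
- jaw: Long clamp jaw: dark steel bar, 92 x 40 x 36 mm (x, y, z), with two thin black grooves along its top. Height 36 mm. At the start it lies on the bench at the foot of one of the two piles. Origin: centre of the underside, z up, x along its length. About 0.4 kg.
- pulley: Belt pulley: bare aluminium wheel, diameter 64 mm at both rims, with a V groove round its waist and a black bore drawn on top. Height 36 mm. At the start it lies on the bench at the foot of one of the two piles. Origin: centre of the underside, z up (axis). It grips like a plain cylinder of 64 mm. About 0.25 kg.
- block: Square bearing block: bright steel, 46 x 46 mm, flat top with a round black bore and four screw holes in the corners. Height 34 mm. At the start it lies on the long jaw or on the pulley. Origin: centre of the underside, z up, x and y square to its sides. About 0.22 kg.
- bar: Narrow guide bar: bright steel, 66 x 22 mm (x, y), flat top with two black screw holes. Height 34 mm. At the start it lies on the long jaw or on the pulley. Origin: centre of the underside, z up, x along its length. About 0.14 kg.
- collar: Small spacer collar: aluminium cylinder, diameter 36 mm, height 30 mm, black bore drawn on top. At the start it lies uppermost on the taller pile, on the square block or across the narrow bar. Origin: centre of the underside, z up (axis). About 0.1 kg.
- tray_jaw: Fixed brown wooden tray, 124 x 96 x 12 mm (x, y, z), upper face at 12 mm; in the middle of it one recess: 107 x 55 mm (x, y), the largest rectangular one; 5 mm deep with a thin white liner (its floor is 7 mm above the bench). Origin: centre of the underside, on the bench; x along the 124 mm side, z up. For the long clamp jaw.
- tray_pulley: Fixed brown wooden tray, 124 x 96 x 12 mm (x, y, z), upper face at 12 mm; in the middle of it one recess: round, diameter 79 mm, the larger round one; 5 mm deep with a thin white liner (its floor is 7 mm above the bench). Origin: centre of the underside, on the bench; x along the 124 mm side, z up. For the belt pulley.
- tray_block: Fixed brown wooden tray, 124 x 96 x 12 mm (x, y, z), upper face at 12 mm; in the middle of it one recess: square, 61 x 61 mm; 5 mm deep with a thin white liner (its floor is 7 mm above the bench). Origin: centre of the underside, on the bench; x along the 124 mm side, z up. For the square bearing block.
- tray_bar: Fixed brown wooden tray, 124 x 96 x 12 mm (x, y, z), upper face at 12 mm; in the middle of it one recess: 81 x 37 mm (x, y), the small narrow rectangular one; 5 mm deep with a thin white liner (its floor is 7 mm above the bench). Origin: centre of the underside, on the bench; x along the 124 mm side, z up. For the narrow guide bar.
- tray_collar: Fixed brown wooden tray, 124 x 96 x 12 mm (x, y, z), upper face at 12 mm; in the middle of it one recess: round, diameter 51 mm, the smaller round one; 5 mm deep with a thin white liner (its floor is 7 mm above the bench). Origin: centre of the underside, on the bench; x along the 124 mm side, z up. For the small spacer collar.

How it is judged:
At the end, for the whole second after the job is handed in: Every part lies in the recess of its own tray: centre within 13 mm of the tray's centre, underside less than 2 mm above the recess floor, right way up within 0.05 rad, and at rest (horizontal distance between jaw and tray_jaw below 0.013 m and z of jaw in the frame of tray_jaw below 0.009 m and angle between each of jaw, pulley, block, bar, collar's own z axis and vertical below 0.05 rad and linear speed of each of jaw, pulley, block, bar, collar below 0.02 m/s and horizontal distance between pulley and tray_pulley below 0.013 m and z of pulley in the frame of tray_pulley below 0.009 m and horizontal distance between block and tray_block below 0.013 m and z of block in the frame of tray_block below 0.009 m and horizontal distance between bar and tray_bar below 0.013 m and z of bar in the frame of tray_bar below 0.009 m and horizontal distance between collar and tray_collar below 0.013 m and z of collar in the frame of tray_collar below 0.009 m); the robot touches nothing.
It also fails if it takes over 128 s, if anything falls off the work surface, if the arm or the gripper's body presses on something with over 40 N, if the wrist force passes 120 N, or if a joint passes its speed limit or range.

ROBOT

A 6-joint arm with a two-finger parallel gripper is mounted at the origin on the work surface. World frame = base frame: x ahead of the robot, y to its left, z up, the work surface at z = 0. Lengths are in m, angles in rad, forces in N, time in s.
With the tool pointing down it reaches from about 0.375 to 0.9 m from the base axis. Payload 3.1 kg.
Tool frame: the origin (TCP) lies on the centre line of the jaws, within the pads' length; the fingertips stand 8 mm ahead of it and the grasp point (between the pads) lies 11 mm behind it; z points along the fingers, y is the line along which they close (so a half turn about z gives the same grasp; the last joint's range is limited). The gripper opens to 85 mm and grips with 20 to 120 N. Pads are 22 mm wide; open, the fingers measure 114 mm over their backs; the gripper's body (76 mm by 85 mm) begins 54 mm behind the grasp point. The pads swing forward as they close: fully open they stand 13 mm farther back than shut.
Start: joints at [0.954, 0.527, 1.433, -0, 1.181, -0.178], TCP at [0.265, 0.566, 0.239] pointing down, gripper open.
Joint ranges: [-3.08, 3.08], [-0.75, 2.2], [0.22, 2.44], [-1.43, 4.57], [0, 2.65], [-2.85, 2.85]. Speed limits (rad/s): [2.79, 2.79, 3.14, 3.14, 3.14, 3.14].

INTERFACE

Orientations are given as a unit quaternion [x, y, z, w].
In Python, from station import * gives the robot as it stands.
- The arm moves only by the tool play_rows, never from a script. Its argument "rows" is a list of rows, each a list of 3 entries, a list of its own where there are three numbers: the turn, a rotation vector about the tool's x, y, z in degrees, then the shift along the tool's x, y, z in mm, then the closure, from 0 (fully open) to 1 (shut). In form: [[[ax, ay, az], [dx, dy, dz], jaw], ...]. A call has 1 to 12 rows; each row shifts and turns the commanded pose from where the row before left it, along the tool's axes as they then stand; what a row does not reach is not made up. A row lasts 1/12 s, in which the tool goes at most 41.7 mm and 7.16 degrees, less where a joint would pass 70% of its speed; a pose out of reach is approached as far as the arm can. A call with a gripper value outside its range is refused whole. The fingers move at their own pace and stop on an object; "grip_force" is the grip in N (left out, the last holds). Time passes only in rows, so rows that do not move let the fingers close. It gives the time, the measured TCP pose, the force, the opening and the grip force at its end, in the units of the state.
- sense(): the state, without advancing time (a new reading comes with each control period).
- snapshot(name): name is "side" or "top"; returns (picture, depth): 384x512x3 uint8, red, green, blue; 384x512 float32, m along the optical axis (not along the pixel's ray), 0 where there is no reading.
- get_calibration(name): a dict with "vfov" (degrees; the focal length in pixels is half the picture's height over the tangent of half this angle, whatever the lens; pixels are square), "cx", "cy" (the principal point, pixels), "xyz" and "attitude" of the camera in the world. Camera axes: x right, y down, z forward; pixel columns grow to the right and rows downward; lengths in m; the calibration is good to about 2 mm. A picture is of the moment at which its call begins. get_calibration takes no time and is no camera call.
- sign_off(): hands the job in; it is judged then, once.
The state is a dict: "t": time; "q": joint angles; "qd": joint speeds; "tau": joint torques, N m; "tcp_pos": TCP position; "tool_rot": TCP orientation; "force": force on the tool from outside, world axes, zero at the start; "ft_torque": the same for the moment, N m; "finger_gap": opening from 0.0 (shut) to 1.0 (fully open); "gripper_force": force on a finger pad.
Only numpy, scipy, OpenCV 4.12 (cv2) and the standard library are available. Lean on these libraries where they do the work, as an engineer would, in place of code of your own. Each camera call takes 0.05 s, during which the arm holds its last target. There are 200 camera calls.

## Working session

There is one attempt and no reset: what is moved stays moved. The work goes in short steps, Python scripts to look and compute and a tool call to move; the robot and the scene stay as the last step left them, time stands still between calls to the robot, and variables do not carry over. Pictures are saved under pics/ and viewed, at most 14 in all, crops included, and the job is handed in when it is done.

Besides the shell and the picture viewer there is one more tool, called after "Emit:" as name(argument=value, ...) on one line, values as JSON. play_rows: Moves the arm, as the interface text tells. Its arguments: {"type":"object","properties":{"rows":{"type":"array","items":{"type":"array"}},"grip_force":{"type":"number"}},"required":["rows"]}

```bash
mkdir -p pics
cat > h.py <<'E'
from station import *
import numpy as np, cv2
from scipy.spatial.transform import Rotation as R
def cloud(name):
    im,d=snapshot(name); c=get_calibration(name)
    f=im.shape[0]/2/np.tan(np.radians(c["vfov"])/2)
    v,u=np.mgrid[:im.shape[0],:im.shape[1]]
    P=np.stack([(u-c["cx"])/f*d,(v-c["cy"])/f*d,d],-1)
    a=np.array(c["attitude"]); M=R.from_quat(a).as_matrix() if a.shape==(4,) else a
    W=P@M.T+np.array(c["xyz"]); W[d==0]=np.nan
    return im,d,W
E
python3 - <<'E'
from h import *
for n in("top","side"):
    im,d,W=cloud(n); c=get_calibration(n); print(n,c)
    np.savez(f"{n}.npz",im=im,d=d,W=W)
    cv2.imwrite(f"pics/{n}0.png",cv2.resize(im[...,::-1],None,fx=1.5,fy=1.5))
print(sense())
E
```

```text
top {'vfov': 43.63330814966761, 'cx': 248.0783425854999, 'cy': 192.0267893371774, 'xyz': array([ 0.32757378, -0.00635845,  1.37404036]), 'attitude': array([ 0.70536921, -0.70312417,  0.05809979, -0.06852083])}
side {'vfov': 48.73534377163537, 'cx': 257.5183685321421, 'cy': 191.29690335228963, 'xyz': array([ 0.21414936, -0.9705389 ,  0.6372225 ]), 'attitude': array([ 0.85078842, -0.1404797 ,  0.0825429 , -0.49961103])}
{'t': 0.1, 'q': array([ 9.53502398e-01,  5.28424596e-01,  1.43378607e+00,  1.68415729e-05,
        1.18139738e+00, -1.78444966e-01]), 'qd': array([-0.0014459 , -0.00204249, -0.00309326, -0.0005077 , -0.00066949,
        0.00145157]), 'tau': array([ 2.00364498e-04, -4.43301129e+01, -1.78586447e+01, -1.66582836e-04,
        3.88930348e-03,  1.02311866e-06]), 'tcp_pos': array([0.26512634, 0.56527969, 0.23839609]), 'tool_rot': array([ 2.17670957e-01,  9.76021690e-01, -9.25966225e-04, -3.97615824e-04]), 'force': array([ 0.331474  , -0.24026171, -0.31471929]), 'ft_torque': array([ 0.03416492,  0.02554598, -0.00648642]), 'gripper_force': 0.0, 'finger_gap': 1.0010077378008344}
```

View pics/top0.png

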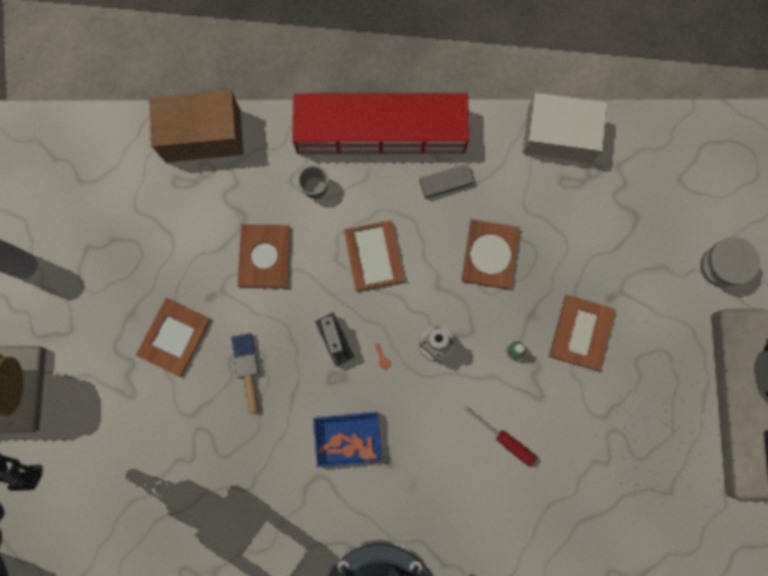

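View pics/side0.png

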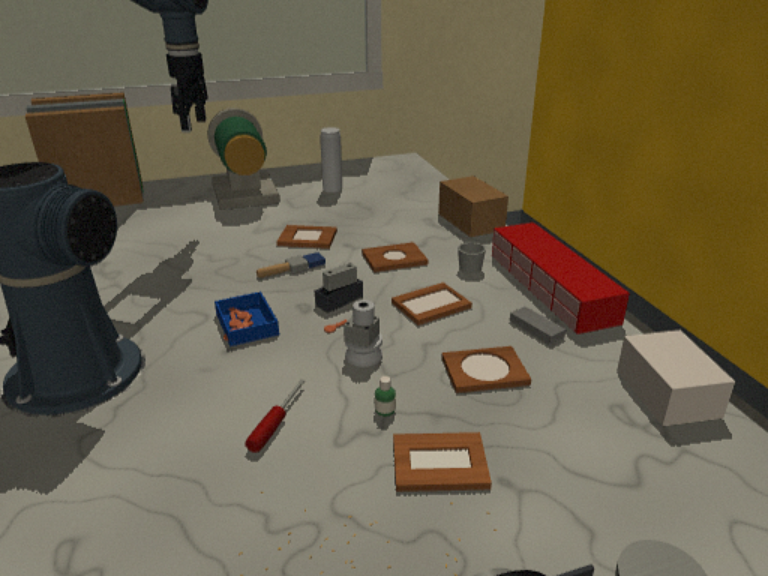

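```bash
cat >> h.py <<'E'
def ray(name,uv,z):
    "pixel(s) to world at height z"
    c=get_calibration(name); f=192/np.tan(np.radians(c["vfov"])/2)
    uv=np.atleast_2d(uv).astype(float)
    D=np.c_[(uv[:,0]-c["cx"])/f,(uv[:,1]-c["cy"])/f,np.ones(len(uv))]@R.from_quat(c["attitude"]).as_matrix().T
    return c["xyz"]+D*((z-c["xyz"][2])/D[:,2])[:,None]
def fitrect(P):
    (c,s,a)=cv2.minAreaRect((np.asarray(P)[:,:2]*1000).astype(np.float32))
    if s[0]<s[1]: s=s[::-1]; a+=90
    return np.round(c,1),np.round(s,1),round((a+90)%180-90,1)
E
python3 - <<'E'
from h import *
z=np.load("top.npz"); im=z["im"].astype(int); W=z["W"]
brown=((im[...,0]>im[...,2]*1.5)&(im[...,0]>70)).astype(np.uint8)
cs,_=cv2.findContours(brown,cv2.RETR_EXTERNAL,cv2.CHAIN_APPROX_NONE)
for c in cs:
    if cv2.contourArea(c)<600: continue
    u,v=c[:,0].mean(0)
    m=np.zeros(brown.shape,np.uint8); cv2.drawContours(m,[c],-1,1,-1)
    hole=(m>0)&(im[...,2]>110)&(brown==0)
    hv,hu=np.nonzero(hole)
    if len(hu)<50: continue
    P=ray("top",c[:,0],.012); H=ray("top",np.c_[hu,hv],.0095)
    print((int(u),int(v)),"tray",*fitrect(P),"hole",len(hu),np.round(H.mean(0)[:2]*1000,1),*fitrect(H), "zfloor",np.nanmedian(W[hole][:,2]).round(4))
for n,(a,b,cc,d) in dict(L=(200,245,195,250),Rr=(270,315,205,250)).items():
    S=W[cc:d,a:b].reshape(-1,3); h=S[:,2]; print(n,np.histogram(h,bins=np.arange(0,.12,.004)))
    for lo,hi in((.028,.041),(.06,.078),(.09,.11)):
        k=(h>lo)&(h<hi)
        if k.sum()>8: print(lo,k.sum(),S[k].mean(0).round(4),*fitrect(S[k]))
t=z["im"][180:260,190:340]
cv2.imwrite("pics/crop.png",cv2.resize(t[...,::-1],None,fx=5.3,fy=5.3,interpolation=cv2.INTER_CUBIC))
E
```

```text
(115, 224) tray [480.  394.6] [122.4  98. ] -25.3 hole 435 [480.2 395. ] [480.5 395.4] [60.7 59.2] -24.2 zfloor 0.0067
(388, 221) tray [ 491.1 -384.2] [125.   98.1] -16.8 hole 341 [ 490.7 -384.4] [ 490.7 -384.5] [79.1 35.1] -17.2 zfloor 0.0063
(175, 170) tray [639.2 225.7] [124.7  96.1] -1.4 hole 222 [639.5 226.1] [639.3 226.1] [47.7 46.8] -43.5 zfloor 0.0063
(326, 169) tray [ 642.9 -214.5] [124.8  96.3] -9.4 hole 531 [ 643.5 -214.2] [ 643.6 -214.9] [75.8 71.6] -90.0 zfloor 0.0067
(248, 170) tray [640.  12.] [124.5  96.2] 12.1 hole 648 [639.9  12.1] [640.7  12.2] [106.   53.6] 11.5 zfloor 0.0066
L (array([704,  91,   7,   2,   3,   1,   3,  29, 126,  93,  12,   2,   3,
         1,   2,   9,  58,  98,  29,   1,   0,   0,   0,   0,   0,   0,
         0,   0,   0]), array([0.   , 0.004, 0.008, 0.012, 0.016, 0.02 , 0.024, 0.028, 0.032,
       0.036, 0.04 , 0.044, 0.048, 0.052, 0.056, 0.06 , 0.064, 0.068,
       0.072, 0.076, 0.08 , 0.084, 0.088, 0.092, 0.096, 0.1  , 0.104,
       0.108, 0.112, 0.116]))
0.028 254 [0.4685 0.0807 0.0353] [473.9  84.4] [92.3 39.7] 25.5
0.06 195 [0.4772 0.0871 0.069 ] [477.6  87.6] [65.9 21.7] 19.0
Rr (array([546,  75,   9,   1,   0,   1,   0,  11,  54,  35,   5,   5,   1,
         5,   2,   7,  41,  65,  26,   3,   0,   1,   1,  18,  70,  49,
         7,   0,   0]), array([0.   , 0.004, 0.008, 0.012, 0.016, 0.02 , 0.024, 0.028, 0.032,
       0.036, 0.04 , 0.044, 0.048, 0.052, 0.056, 0.06 , 0.064, 0.068,
       0.072, 0.076, 0.08 , 0.084, 0.088, 0.092, 0.096, 0.1  , 0.104,
       0.108, 0.112, 0.116]))
0.028 102 [ 0.4642 -0.1091  0.0352] [ 465.6 -108. ] [61.5 59.3] -0.9
0.06 141 [ 0.4569 -0.1035  0.0693] [ 463.8 -105.2] [45.6 45.6] 48.5
0.09 144 [ 0.4674 -0.1051  0.0992] [ 467.9 -105.2] [34.6 34.3] -60.4
```

View pics/crop.png

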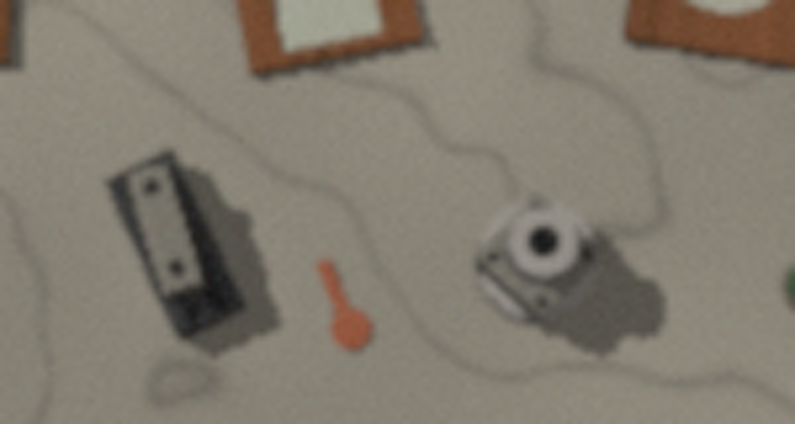

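```bash
cat >> h.py <<'E'
def plan(x,y,z,yaw):
    "turn and tool-axes shift from the present pose; yaw = closing line, deg"
    s=sense(); M=R.from_quat(s["tool_rot"]).as_matrix(); p=np.array(s["tcp_pos"])*1000
    cur=np.degrees(np.arctan2(M[1,1],M[0,1])); dy=(yaw-cur+90)%180-90
    t=np.radians(cur+dy); ty=np.array([np.cos(t),np.sin(t),0]); tz=np.array([0,0,-1.]); T=np.c_[np.cross(ty,tz),ty,tz]
    rv=np.degrees(R.from_matrix(M.T@T).as_rotvec()); d=T.T@(np.array([x,y,z])-p)
    q6=np.degrees(np.arctan2(y,x))-(cur+dy)
    print("t",round(s["t"],1),"at",p.round(1),"yaw",cur.round(1),"TURN",rv.round(1),"rows",np.ceil(abs(rv).max()/7.1),"| SHIFT",d.round(1),"rows",np.ceil(np.linalg.norm(d)/40),"q6~",round(q6),"gap",round(s["finger_gap"],2),"gf",round(s["gripper_force"],1))
E
cat > p.py <<'E'
import sys
from h import *
plan(*map(float,sys.argv[1:]))
E
python3 p.py 478 88 130 109
```

```text
t 0.1 at [265.1 565.3 238.4] yaw 64.9 TURN [ -0.1  -0.1 -44.1] rows 7.0 | SHIFT [ -45.9 -520.6  108.4] rows 14.0 q6~ -99 gap 1.0 gf 0.0
```

Emit:
play_rows(rows=[[[0,0,-6.3],[0,0,0],0],[[0,0,-6.3],[0,0,0],0],[[0,0,-6.3],[0,0,0],0],[[0,0,-6.3],[0,0,0],0],[[0,0,-6.3],[0,0,0],0],[[0,0,-6.3],[0,0,0],0],[[0,0,-6.3],[0,0,0],0],[[0,0,0],[-3,-35,7],0],[[0,0,0],[-3,-35,7],0],[[0,0,0],[-3,-35,7],0],[[0,0,0],[-3,-35,7],0],[[0,0,0],[-3,-35,7],0]], grip_force=40)

```text
t: 1.1
tcp_pos: [0.3365, 0.4036, 0.2037]
tool_rot: [-0.165, 0.986, -0.0, -0.0]
force: [1.1, -0.1, 0.2]
finger_gap: 0.999
gripper_force: 0.0
```

Emit:
play_rows(rows=[[[0,0,0],[-3,-35,7],0],[[0,0,0],[-3,-35,7],0],[[0,0,0],[-3,-35,7],0],[[0,0,0],[-3,-35,7],0],[[0,0,0],[-3,-35,7],0],[[0,0,0],[-3,-35,7],0],[[0,0,0],[-3,-35,7],0],[[0,0,0],[-3,-35,7],0],[[0,0,0],[-3,-35,7],0],[[0,0,0],[0,0,0],0],[[0,0,0],[0,0,0],0]])

```text
t: 2.02
tcp_pos: [0.4649, 0.1144, 0.1407]
tool_rot: [-0.163, 0.987, 0.0, -0.001]
force: [-0.6, -0.3, 0.3]
finger_gap: 0.995
gripper_force: 0.0
```

```bash
python3 p.py 478 88 52 109
```

```text
t 2.0 at [464.9 114.4 140.7] yaw 108.7 TURN [ 0.  -0.1 -0.3] rows 1.0 | SHIFT [ -3.8 -29.2  88.7] rows 3.0 q6~ -99 gap 1.0 gf 0.0
```

Emit:
play_rows(rows=[[[0,0,0],[-4,-29,0],0],[[0,0,0],[0,0,30],0],[[0,0,0],[0,0,30],0],[[0,0,0],[0,0,20],0],[[0,0,0],[0,0,9],0.4],[[0,0,0],[0,0,0],1],[[0,0,0],[0,0,0],1],[[0,0,0],[0,0,0],1],[[0,0,0],[0,0,0],1],[[0,0,0],[0,0,0],1],[[0,0,0],[0,0,0],1],[[0,0,0],[0,0,0],1]])

```text
t: 3.02
tcp_pos: [0.4786, 0.0901, 0.0537]
tool_rot: [-0.165, 0.986, -0.0, 0.002]
force: [0.0, 1.0, 7.4]
finger_gap: 0.252
gripper_force: 40.7
```

```bash
python3 p.py 478 88 165 109
```

```text
t 3.0 at [478.6  90.1  53.7] yaw 109.0 TURN [-0.   0.2 -0. ] rows 1.0 | SHIFT [   1.3   -1.8 -111.3] rows 3.0 q6~ -99 gap 0.25 gf 40.7
```

Emit:
play_rows(rows=[[[0,0,0],[0,0,-10],1],[[0,0,0],[0,0,-30],1],[[0,0,0],[0,0,-35],1],[[0,0,0],[0,0,-36],1],[[0,0,0],[0,0,0],1]])

```text
t: 3.43
tcp_pos: [0.4814, 0.0898, 0.1695]
tool_rot: [-0.165, 0.986, -0.001, 0.006]
force: [1.4, -0.5, -1.4]
finger_gap: 0.25
gripper_force: 39.8
```

```bash
python3 p.py 491 -384 165 73
```

```text
t 3.4 at [481.4  89.8 169.5] yaw 109.0 TURN [-0.   0.7 36. ] rows 6.0 | SHIFT [-147.8 -450.3    4.5] rows 12.0 q6~ -111 gap 0.25 gf 39.8
```

Emit:
play_rows(rows=[[[0,0,6],[0,0,0],1],[[0,0,6],[0,0,0],1],[[0,0,6],[0,0,0],1],[[0,0,6],[0,0,0],1],[[0,0,6],[0,0,0],1],[[0,0,6],[0,0,0],1],[[0,0,0],[0,0,0],1],[[0,0,0],[-12,-36,0],1],[[0,0,0],[-12,-36,0],1],[[0,0,0],[-12,-36,0],1],[[0,0,0],[-12,-36,0],1],[[0,0,0],[-12,-36,0],1]])

```text
t: 4.43
tcp_pos: [0.4816, -0.1012, 0.1633]
tool_rot: [0.146, 0.989, 0.0, -0.0]
force: [0.1, 0.6, -0.7]
finger_gap: 0.246
gripper_force: 39.9
```

Emit:
play_rows(rows=[[[0,0,0],[-12,-36,0],1],[[0,0,0],[-12,-36,0],1],[[0,0,0],[-12,-36,0],1],[[0,0,0],[-12,-36,0],1],[[0,0,0],[-12,-36,0],1],[[0,0,0],[-12,-36,0],1],[[0,0,0],[-6,-18,0],1],[[0,0,0],[0,0,0],1],[[0,0,0],[0,0,0],1],[[0,0,0],[0,0,0],1]])

```text
t: 5.27
tcp_pos: [0.4873, -0.345, 0.1627]
tool_rot: [0.148, 0.989, 0.001, -0.001]
force: [0.2, 0.6, -1.5]
finger_gap: 0.253
gripper_force: 39.9
```

```bash
python3 p.py 491 -384 26 73
```

```text
t 5.3 at [ 487.3 -345.   162.7] yaw 73.0 TURN [ 0.1 -0.1  0. ] rows 1.0 | SHIFT [-14.9 -36.2 136.7] rows 4.0 q6~ -111 gap 0.25 gf 39.9
```

Emit:
play_rows(rows=[[[0,0,0],[-15,-36,0],1],[[0,0,0],[0,0,0],1],[[0,0,0],[0,0,35],1],[[0,0,0],[0,0,35],1],[[0,0,0],[0,0,30],1],[[0,0,0],[0,0,20],1],[[0,0,0],[0,0,10],1],[[0,0,0],[0,0,0],1],[[0,0,0],[0,0,0],1],[[0,0,0],[0,0,0],1]])

```text
t: 6.1
tcp_pos: [0.4931, -0.3856, 0.0349]
tool_rot: [0.148, 0.989, -0.001, 0.001]
force: [-0.0, 0.1, -2.1]
finger_gap: 0.243
gripper_force: 40.0
```

```bash
python3 p.py 491 -384 25 73
```

```text
t 6.1 at [ 493.1 -385.6   34.9] yaw 73.0 TURN [-0.1  0.1  0. ] rows 1.0 | SHIFT [2.5 0.9 9.9] rows 1.0 q6~ -111 gap 0.24 gf 40.0
```

Emit:
play_rows(rows=[[[0,0,0],[2,1,0],1],[[0,0,0],[0,0,5],1],[[0,0,0],[0,0,3],1],[[0,0,0],[0,0,2],1],[[0,0,0],[0,0,0],1],[[0,0,0],[0,0,0],0.6],[[0,0,0],[0,0,0],0.6],[[0,0,0],[0,0,0],0.5],[[0,0,0],[0,0,-10],0.5],[[0,0,0],[0,0,-35],0.5],[[0,0,0],[0,0,-40],0.2],[[0,0,0],[0,0,-40],0]])

```text
t: 7.1
tcp_pos: [0.4898, -0.3831, 0.1492]
tool_rot: [0.148, 0.989, 0.001, -0.001]
force: [1.2, -0.8, 0.6]
finger_gap: 0.765
gripper_force: 0.0
```

```bash
python3 p.py 468 -105 165 73
python3 - <<'E'
from h import *
im,d,W=cloud("top")
cv2.imwrite("pics/t1.png",cv2.resize(im[130:270,60:430][...,::-1],None,fx=2.1,fy=2.1))
def cl(x,y,lo,hi,r=60):
    k=(np.hypot(W[...,0]*1000-x,W[...,1]*1000-y)<r)&(W[...,2]>lo)&(W[...,2]<hi); print(k.sum(),*fitrect(W[k]))
cl(491,-384,.03,.055); cl(474,84,.028,.045)
E
```

```text
t 7.1 at [ 489.8 -383.1  149.2] yaw 73.0 TURN [ 0.1 -0.1 -0. ] rows 1.0 | SHIFT [102.2 259.6 -15.8] rows 7.0 q6~ -86 gap 0.77 gf 0.0
0 [0. 0.] [0. 0.] 0.0
466 [474.4  84.7] [92.8 39.8] 25.6
```

View pics/t1.png

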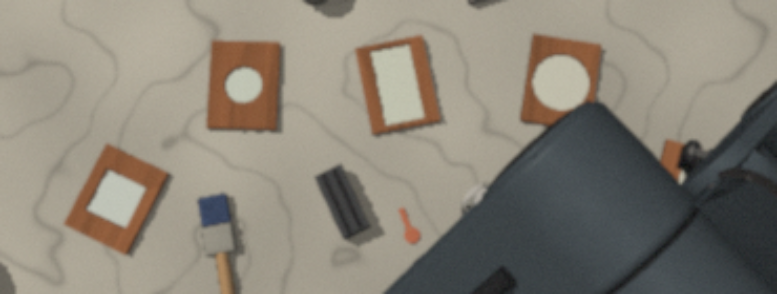

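The bar has left the jaw, which is undisturbed at the left pile (342,203). The arm hides the bar's tray, so I'll check it later. Next is the collar.

Emit:
play_rows(rows=[[[0,0,0],[0,0,-16],0],[[0,0,0],[14,37,0],0],[[0,0,0],[14,37,0],0],[[0,0,0],[14,37,0],0],[[0,0,0],[14,37,0],0],[[0,0,0],[14,37,0],0],[[0,0,0],[14,37,0],0],[[0,0,0],[14,37,0],0],[[0,0,0],[0,0,0],0],[[0,0,0],[0,0,0],0]])

```text
t: 7.98
tcp_pos: [0.4722, -0.1052, 0.1648]
tool_rot: [0.146, 0.989, -0.0, -0.0]
force: [0.1, -0.5, 0.4]
finger_gap: 0.999
gripper_force: 0.0
```

```bash
python3 p.py 468 -105 87 73
```

```text
t 8.0 at [ 472.2 -105.2  164.8] yaw 73.2 TURN [-0.  -0.   0.2] rows 1.0 | SHIFT [ 4.1 -1.1 77.8] rows 2.0 q6~ -86 gap 1.0 gf 0.0
```

Emit:
play_rows(rows=[[[0,0,0],[4,-1,10],0],[[0,0,0],[0,0,30],0],[[0,0,0],[0,0,25],0],[[0,0,0],[0,0,13],0.2],[[0,0,0],[0,0,0],0.4],[[0,0,0],[0,0,0],1],[[0,0,0],[0,0,0],1],[[0,0,0],[0,0,0],1],[[0,0,0],[0,0,0],1],[[0,0,0],[0,0,0],1],[[0,0,0],[0,0,0],1]])

```text
t: 8.9
tcp_pos: [0.4694, -0.1077, 0.0873]
tool_rot: [0.148, 0.989, -0.001, 0.001]
force: [-0.1, -0.9, 6.9]
finger_gap: 0.401
gripper_force: 40.4
```

Emit:
play_rows(rows=[[[0,0,0],[0,0,-10],1],[[0,0,0],[0,0,-30],1],[[0,0,0],[0,0,-35],1],[[0,0,0],[0,0,0],1],[[0,0,0],[0,0,0],1]])

```text
t: 9.32
tcp_pos: [0.4695, -0.1074, 0.163]
tool_rot: [0.148, 0.989, -0.001, 0.002]
force: [0.2, 0.9, -1.3]
finger_gap: 0.407
gripper_force: 40.2
```

```bash
python3 p.py 639 226 165 73;python3 p.py 639 226 165 100
```

```text
t 9.3 at [ 469.5 -107.4  163. ] yaw 73.0 TURN [-0.   0.3 -0. ] rows 1.0 | SHIFT [-64.6 368.4  -2. ] rows 10.0 q6~ -54 gap 0.41 gf 40.2
t 9.3 at [ 469.5 -107.4  163. ] yaw 73.0 TURN [ -0.1   0.2 -27. ] rows 4.0 | SHIFT [-224.8  298.9   -2. ] rows 10.0 q6~ -81 gap 0.41 gf 40.2
```

Emit:
play_rows(rows=[[[0,0,0],[-6.5,37,0],1],[[0,0,0],[-6.5,37,0],1],[[0,0,0],[-6.5,37,0],1],[[0,0,0],[-6.5,37,0],1],[[0,0,0],[-6.5,37,0],1],[[0,0,0],[-6.5,37,0],1],[[0,0,0],[-6.5,37,0],1],[[0,0,0],[-6.5,37,0],1],[[0,0,0],[-6.5,37,0],1],[[0,0,0],[-6.5,36,0],1],[[0,0,0],[0,0,0],1],[[0,0,0],[0,0,0],1]])

```text
t: 10.32
tcp_pos: [0.6377, 0.2285, 0.1587]
tool_rot: [0.146, 0.989, -0.001, -0.002]
force: [-0.3, -0.3, -0.9]
finger_gap: 0.408
gripper_force: 40.3
```

```bash
python3 p.py 639 226 34 73
```

```text
t 10.3 at [637.7 228.5 158.7] yaw 73.2 TURN [-0.1 -0.2  0.2] rows 1.0 | SHIFT [ -2.   -2.  124.7] rows 4.0 q6~ -54 gap 0.41 gf 40.3
```

Emit:
play_rows(rows=[[[0,0,0],[-2,-2,0],1],[[0,0,0],[0,0,35],1],[[0,0,0],[0,0,35],1],[[0,0,0],[0,0,30],1],[[0,0,0],[0,0,24],1],[[0,0,0],[0,0,0],1],[[0,0,0],[0,0,0],1],[[0,0,0],[0,0,0],1]])

```text
t: 10.98
tcp_pos: [0.6409, 0.2232, 0.0384]
tool_rot: [0.149, 0.989, 0.0, 0.001]
force: [0.3, 0.5, -0.3]
finger_gap: 0.408
gripper_force: 40.4
```

```bash
python3 p.py 639 226 24 73
```

```text
t 11.0 at [640.9 223.2  38.4] yaw 72.9 TURN [ 0.   0.1 -0.1] rows 1.0 | SHIFT [ 2.6  2.2 14.4] rows 1.0 q6~ -54 gap 0.41 gf 40.4
```

Emit:
play_rows(rows=[[[0,0,0],[2,2,6],1],[[0,0,0],[0,0,5],1],[[0,0,0],[0,0,3],1],[[0,0,0],[0,0,0],1],[[0,0,0],[0,0,0],1],[[0,0,0],[0,0,0],0.5],[[0,0,0],[0,0,0],0.4],[[0,0,0],[0,0,0],0.3],[[0,0,0],[0,0,-10],0.3],[[0,0,0],[0,0,-35],0.2],[[0,0,0],[0,0,-40],0],[[0,0,0],[0,0,-40],0]])

```text
t: 11.98
tcp_pos: [0.638, 0.2265, 0.1492]
tool_rot: [0.148, 0.989, -0.0, -0.001]
force: [1.9, 0.3, 0.7]
finger_gap: 0.996
gripper_force: 0.0
```

```bash
cat > look.py <<'E'
from h import *
im,d,W=cloud("top"); np.savez("top.npz",im=im,d=d,W=W)
def cl(n,x,y,lo,hi,r=60):
    k=(np.hypot(W[...,0]*1000-x,W[...,1]*1000-y)<r)&(W[...,2]>lo)&(W[...,2]<hi)
    if k.sum()>20: print(n,k.sum(),*fitrect(W[k]),"z",np.percentile(W[k][:,2]*1000,[10,50,90]).round(1))
    else: print(n,"hidden",k.sum())
cl("bar",491,-384,.025,.06); cl("collar",639,226,.025,.06); cl("block",480,395,.025,.06); cl("jawT",640,12,.025,.06); cl("pulT",643,-214,.025,.06)
cl("pulley foot",465,-108,.028,.045); cl("on pulley",465,-108,.06,.08); cl("jaw foot",474,85,.028,.045)
E
python3 look.py; python3 p.py 464 -105 150 48.5;python3 p.py 464 -105 150 138.5
```

```text
bar 220 [ 489.8 -384.1] [66.2 23.3] -17.1 z [33.8 39.4 42.8]
collar 53 [635.8 215.5] [32.8 14. ] 8.7 z [31.2 36.2 39.5]
block hidden 0
jawT hidden 0
pulT hidden 0
pulley foot 113 [ 465.6 -107.8] [62.4 58.8] -0.4 z [31.3 35.6 38.6]
on pulley 286 [ 464.2 -105.6] [46.4 45.7] -41.5 z [65.8 69.2 72.7]
jaw foot 464 [474.3  84.6] [92.3 39.8] 25.5 z [31.9 35.4 39. ]
t 12.0 at [643.6 227.8 159.4] yaw 73.0 TURN [ 0.6  0.7 24.5] rows 4.0 | SHIFT [ -85.9 -368.3    9.4] rows 10.0 q6~ -61 gap 1.0 gf 0.0
t 12.0 at [643.6 227.8 159.4] yaw 73.0 TURN [ -0.1   0.9 -65.5] rows 10.0 | SHIFT [368.3 -85.9   9.4] rows 10.0 q6~ -151 gap 1.0 gf 0.0
```

Emit:
play_rows(rows=[[[0,0,6.2],[0,0,0],0],[[0,0,6.2],[0,0,0],0],[[0,0,6.1],[0,0,0],0],[[0,0,6],[0,0,0],0],[[0,0,0],[-8.5,-37,0],0],[[0,0,0],[-8.5,-37,0],0],[[0,0,0],[-8.5,-37,0],0],[[0,0,0],[-8.5,-37,0],0],[[0,0,0],[-8.5,-37,0],0],[[0,0,0],[-8.5,-37,0],0],[[0,0,0],[-8.5,-37,0],0],[[0,0,0],[-8.5,-37,0],0]])

```text
t: 13.03
tcp_pos: [0.4926, -0.0413, 0.1489]
tool_rot: [0.354, 0.935, -0.0, 0.001]
force: [-0.5, -0.2, 0.1]
finger_gap: 1.0
gripper_force: 0.0
```

Emit:
play_rows(rows=[[[0,0,0],[-8.5,-37,0],0],[[0,0,0],[-8.5,-37,0],0],[[0,0,0],[0,0,0],0],[[0,0,0],[0,0,0],0],[[0,0,0],[0,0,0],0]])

```text
t: 13.45
tcp_pos: [0.4574, -0.1067, 0.1487]
tool_rot: [0.355, 0.935, 0.0, 0.001]
force: [0.5, 0.7, -0.8]
finger_gap: 0.994
gripper_force: 0.0
```

```bash
python3 p.py 464 -105.5 52 48.5
```

```text
t 13.4 at [ 457.4 -106.7  148.7] yaw 48.4 TURN [ 0.   0.  -0.1] rows 1.0 | SHIFT [-4.1  5.3 96.7] rows 3.0 q6~ -61 gap 0.99 gf 0.0
```

Emit:
play_rows(rows=[[[0,0,0],[-4,5,0],0],[[0,0,0],[0,0,30],0],[[0,0,0],[0,0,30],0],[[0,0,0],[0,0,25],0],[[0,0,0],[0,0,11],0.2],[[0,0,0],[0,0,0],0.3],[[0,0,0],[0,0,0],1],[[0,0,0],[0,0,0],1],[[0,0,0],[0,0,0],1],[[0,0,0],[0,0,0],1],[[0,0,0],[0,0,0],1],[[0,0,0],[0,0,0],1]])

```text
t: 14.45
tcp_pos: [0.4636, -0.1057, 0.0528]
tool_rot: [0.355, 0.935, -0.0, 0.001]
force: [-0.3, 0.4, -3.1]
finger_gap: 0.527
gripper_force: 42.1
```

Emit:
play_rows(rows=[[[0,0,0],[0,0,-10],1],[[0,0,0],[0,0,-30],1],[[0,0,0],[0,0,-35],1],[[0,0,0],[0,0,-30],1],[[0,0,0],[0,0,0],1],[[0,0,0],[0,0,0],1]])

```text
t: 14.95
tcp_pos: [0.4643, -0.1061, 0.1595]
tool_rot: [0.355, 0.935, -0.0, 0.003]
force: [0.4, 0.1, -2.1]
finger_gap: 0.528
gripper_force: 42.4
```

```bash
python3 p.py 480 395 155 65;python3 p.py 480 395 155 155
```

```text
t 14.9 at [ 464.3 -106.1  159.5] yaw 48.5 TURN [  0.    0.3 -16.5] rows 3.0 | SHIFT [197.5 460.8   4.5] rows 13.0 q6~ -26 gap 0.53 gf 42.4
t 14.9 at [ 464.3 -106.1  159.5] yaw 48.5 TURN [ 0.3  0.2 73.5] rows 11.0 | SHIFT [ 460.8 -197.5    4.5] rows 13.0 q6~ 64 gap 0.53 gf 42.4
```

Emit:
play_rows(rows=[[[0,0,-5.5],[0,0,0],1],[[0,0,-5.5],[0,0,0],1],[[0,0,-5.5],[0,0,0],1],[[0,0,0],[15,35,0],1],[[0,0,0],[15,35,0],1],[[0,0,0],[15,35,0],1],[[0,0,0],[15,35,0],1],[[0,0,0],[15,35,0],1],[[0,0,0],[15,35,0],1],[[0,0,0],[15,35,0],1],[[0,0,0],[15,35,0],1],[[0,0,0],[15,35,0],1]])

```text
t: 15.95
tcp_pos: [0.4726, 0.2384, 0.1557]
tool_rot: [0.217, 0.976, -0.001, -0.002]
force: [0.1, 0.1, -2.6]
finger_gap: 0.53
gripper_force: 42.3
```

Emit:
play_rows(rows=[[[0,0,0],[15,35,0],1],[[0,0,0],[15,35,0],1],[[0,0,0],[15,35,0],1],[[0,0,0],[15,35,0],1],[[0,0,0],[0,0,0],1],[[0,0,0],[0,0,0],1],[[0,0,0],[0,0,0],1]])

```text
t: 16.53
tcp_pos: [0.4777, 0.3883, 0.1554]
tool_rot: [0.216, 0.976, -0.002, -0.002]
force: [-0.7, 0.4, -2.4]
finger_gap: 0.531
gripper_force: 42.4
```

```bash
python3 p.py 480 395 34 65
```

```text
t 16.5 at [477.7 388.3 155.4] yaw 65.0 TURN [-0.2 -0.1  0. ] rows 1.0 | SHIFT [  0.8   7.1 121.4] rows 4.0 q6~ -26 gap 0.53 gf 42.4
```

Emit:
play_rows(rows=[[[0,0,0],[1,7,0],1],[[0,0,0],[0,0,35],1],[[0,0,0],[0,0,35],1],[[0,0,0],[0,0,30],1],[[0,0,0],[0,0,20],1],[[0,0,0],[0,0,0],1],[[0,0,0],[0,0,0],1],[[0,0,0],[0,0,0],1]])

```text
t: 17.2
tcp_pos: [0.4826, 0.3958, 0.0384]
tool_rot: [0.217, 0.976, 0.001, 0.001]
force: [0.3, 0.9, -1.5]
finger_gap: 0.53
gripper_force: 42.4
```

```bash
python3 p.py 480 395 24 65
```

```text
t 17.2 at [482.6 395.8  38.4] yaw 64.9 TURN [ 0.1  0.1 -0.1] rows 1.0 | SHIFT [ 2.  -1.8 14.4] rows 1.0 q6~ -26 gap 0.53 gf 42.4
```

Emit:
play_rows(rows=[[[0,0,0],[2,-2,6],1],[[0,0,0],[0,0,5],1],[[0,0,0],[0,0,3],1],[[0,0,0],[0,0,0],1],[[0,0,0],[0,0,0],1],[[0,0,0],[0,0,0],0.4],[[0,0,0],[0,0,0],0.3],[[0,0,0],[0,0,0],0.2],[[0,0,0],[0,0,-10],0.2],[[0,0,0],[0,0,-35],0.1],[[0,0,0],[0,0,-40],0],[[0,0,0],[0,0,-40],0]])

```text
t: 18.2
tcp_pos: [0.478, 0.3946, 0.1496]
tool_rot: [0.217, 0.976, -0.001, -0.001]
force: [0.3, -0.4, 0.3]
finger_gap: 1.006
gripper_force: 0.0
```

```bash
python3 look.py; python3 p.py 474.4 84.6 120 115.5
```

```text
bar 219 [ 489.4 -384.5] [66.2 23.7] -16.8 z [34.3 39.5 43.5]
collar 126 [635.6 225.5] [35.2 33.6] -76.5 z [32.2 36.3 39.3]
block 97 [477.8 392.6] [45.4 45.4] 62.7 z [32.7 40.  44.7]
jawT hidden 0
pulT hidden 0
pulley foot 408 [ 465.6 -107.9] [62.5 60.9] -45.9 z [31.8 35.3 38.8]
on pulley hidden 0
jaw foot 466 [474.3  84.6] [92.  39.8] 25.6 z [32.  35.3 38.7]
t 18.2 at [482.7 397.6 158.9] yaw 65.0 TURN [  0.4   0.8 -50.5] rows 8.0 | SHIFT [ 142.3 -279.    38.9] rows 8.0 q6~ -105 gap 1.01 gf 0.0
```

Emit:
play_rows(rows=[[[0,0,-6.4],[0,0,0],0],[[0,0,-6.3],[0,0,0],0],[[0,0,-6.3],[0,0,0],0],[[0,0,-6.3],[0,0,0],0],[[0,0,-6.3],[0,0,0],0],[[0,0,-6.3],[0,0,0],0],[[0,0,-6.3],[0,0,0],0],[[0,0,-6.3],[0,0,0],0],[[0,0,0],[17.5,-34.5,0],0],[[0,0,0],[17.5,-34.5,0],0],[[0,0,0],[17.5,-34.5,0],0],[[0,0,0],[17.5,-34.5,0],0]])

```text
t: 19.25
tcp_pos: [0.4745, 0.2392, 0.149]
tool_rot: [-0.221, 0.975, -0.0, 0.001]
force: [0.5, -0.4, -0.6]
finger_gap: 0.998
gripper_force: 0.0
```

Emit:
play_rows(rows=[[[0,0,0],[17.5,-34.5,7],0],[[0,0,0],[17.5,-34.5,7],0],[[0,0,0],[17.5,-34.5,7],0],[[0,0,0],[17.5,-34.5,7],0],[[0,0,0],[0,0,0],0],[[0,0,0],[0,0,0],0],[[0,0,0],[0,0,0],0]])

```text
t: 19.83
tcp_pos: [0.4712, 0.0856, 0.1208]
tool_rot: [-0.22, 0.976, 0.0, 0.0]
force: [0.2, 0.1, 0.5]
finger_gap: 0.999
gripper_force: 0.0
```

```bash
python3 p.py 474.4 84.6 16 115.5
```

```text
t 19.8 at [471.2  85.6 120.8] yaw 115.4 TURN [-0.   0.1 -0.1] rows 1.0 | SHIFT [ -2.4  -2.3 104.8] rows 3.0 q6~ -105 gap 1.0 gf 0.0
```

Emit:
play_rows(rows=[[[0,0,0],[-2,-2,0],0],[[0,0,0],[0,0,35],0],[[0,0,0],[0,0,30],0],[[0,0,0],[0,0,25],0],[[0,0,0],[0,0,14],0.1],[[0,0,0],[0,0,0],0.3],[[0,0,0],[0,0,0],1],[[0,0,0],[0,0,0],1],[[0,0,0],[0,0,0],1],[[0,0,0],[0,0,0],1],[[0,0,0],[0,0,0],1],[[0,0,0],[0,0,0],1]], grip_force=60)

```text
t: 20.83
tcp_pos: [0.4743, 0.0851, 0.0174]
tool_rot: [-0.22, 0.975, -0.0, 0.001]
force: [0.3, 4.4, 6.0]
finger_gap: 0.457
gripper_force: 63.3
```

Emit:
play_rows(rows=[[[0,0,0],[0,0,-10],1],[[0,0,0],[0,0,-25],1],[[0,0,0],[0,0,-25],1],[[0,0,0],[0,0,-20],1],[[0,0,0],[0,0,0],1],[[0,0,0],[0,0,0],1]])

```text
t: 21.33
tcp_pos: [0.474, 0.0844, 0.0973]
tool_rot: [-0.22, 0.975, -0.0, 0.001]
force: [-0.8, 0.8, -4.0]
finger_gap: 0.461
gripper_force: 62.3
```

```bash
python3 p.py 640 12 96 102
```

```text
t 21.3 at [474.   84.4  97.3] yaw 115.5 TURN [-0.1  0.1 13.5] rows 2.0 | SHIFT [-147.3 -105.4    1.3] rows 5.0 q6~ -101 gap 0.46 gf 62.3
```

Emit:
play_rows(rows=[[[0,0,6.8],[0,0,0],1],[[0,0,6.7],[0,0,0],1],[[0,0,0],[-29,-21,0],1],[[0,0,0],[-29,-21,0],1],[[0,0,0],[-29,-21,0],1],[[0,0,0],[-29,-21,0],1],[[0,0,0],[-29,-21,0],1],[[0,0,0],[0,0,0],1],[[0,0,0],[0,0,0],1],[[0,0,0],[0,0,0],1]])

```text
t: 22.17
tcp_pos: [0.6348, 0.0121, 0.0937]
tool_rot: [-0.104, 0.995, 0.001, -0.003]
force: [-0.9, -0.6, -4.3]
finger_gap: 0.455
gripper_force: 62.1
```

```bash
python3 p.py 640 12 36 102
```

```text
t 22.2 at [634.8  12.1  93.7] yaw 101.9 TURN [ 0.1 -0.3 -0.1] rows 1.0 | SHIFT [-5.1 -1.1 57.7] rows 2.0 q6~ -101 gap 0.46 gf 62.1
```

Placing height is 17.4 + 7 ≈ 24.

Emit:
play_rows(rows=[[[0,0,0],[-5,-1,0],1],[[0,0,0],[0,0,30],1],[[0,0,0],[0,0,24],1],[[0,0,0],[0,0,0],1],[[0,0,0],[0,0,0],1],[[0,0,0],[0,0,0],1]])

```text
t: 22.67
tcp_pos: [0.6424, 0.0124, 0.043]
tool_rot: [-0.104, 0.995, -0.0, 0.0]
force: [0.5, -0.1, -2.8]
finger_gap: 0.455
gripper_force: 62.1
```

```bash
python3 p.py 640 12 24 102
```

```text
t 22.7 at [642.4  12.4  43. ] yaw 102.0 TURN [-0.  0. -0.] rows 1.0 | SHIFT [ 2.5  0.1 19. ] rows 1.0 q6~ -101 gap 0.46 gf 62.1
```

Emit:
play_rows(rows=[[[0,0,0],[2,0,8],1],[[0,0,0],[0,0,6],1],[[0,0,0],[0,0,3],1],[[0,0,0],[0,0,0],1],[[0,0,0],[0,0,0],1]])

```text
t: 23.08
tcp_pos: [0.6403, 0.0116, 0.0253]
tool_rot: [-0.104, 0.995, 0.0, -0.0]
force: [0.4, -0.3, -3.3]
finger_gap: 0.458
gripper_force: 62.2
```

Emit:
play_rows(rows=[[[0,0,0],[0,0,1],1],[[0,0,0],[0,0,0],1],[[0,0,0],[0,0,0],0.5],[[0,0,0],[0,0,0],0.3],[[0,0,0],[0,0,0],0.2],[[0,0,0],[0,0,-10],0.2],[[0,0,0],[0,0,-30],0.1],[[0,0,0],[0,0,-30],0],[[0,0,0],[0,0,-30],0],[[0,0,0],[0,0,0],0],[[0,0,0],[0,0,0],0]], grip_force=40)

```text
t: 24.0
tcp_pos: [0.6422, 0.0114, 0.1279]
tool_rot: [-0.104, 0.995, -0.001, 0.003]
force: [-0.3, 0.7, -0.8]
finger_gap: 1.001
gripper_force: 0.0
```

```bash
python3 look.py; python3 p.py 465.6 -108 120 102
python3 - <<'E'
import numpy as np,cv2
W=np.load("top.npz")["W"]
k=(np.hypot(W[...,0]-.4656,W[...,1]+.108)<.05)&(W[...,2]>.028)&(W[...,2]<.045)
print(cv2.minEnclosingCircle((W[k][:,:2]*1000).astype(np.float32)),W[k].mean(0))
E
```

```text
bar 218 [ 489.7 -384.6] [67.1 24.1] -17.0 z [34.7 39.5 43. ]
collar 124 [635.7 225.4] [34.5 32.7] 45.2 z [32.  35.9 39.4]
block hidden 0
jawT hidden 0
pulT hidden 0
pulley foot 407 [ 465.7 -107.9] [62.6 59.3] -1.6 z [31.9 35.2 38.6]
on pulley hidden 0
jaw foot hidden 0
t 24.1 at [640.7  11.6 125.9] yaw 102.0 TURN [-0.1  0.1 -0. ] rows 1.0 | SHIFT [196.2 -80.6   5.9] rows 6.0 q6~ -115 gap 1.0 gf 0.0
((465.99169921875, -107.48033142089844), 31.9412899017334) [ 0.46563168 -0.10770076  0.03518663]
```

Run:
```python
import numpy as np,cv2
z=np.load("top.npz"); im=z["im"];W=z["W"]
k=(np.hypot(W[...,0]-.48,W[...,1]-.395)<.06); print(k.sum(),np.percentile(W[k][:,2],[5,50,95]))
cv2.imwrite("pics/t2.png",cv2.resize(im[120:290,60:430][...,::-1],None,fx=2.1,fy=2.1))
```

```text
Traceback (most recent call last):
IndexError: index -1 is out of bounds for axis 0 with size 0
```

Run:
```python
import numpy as np,cv2
im=np.load("top.npz")["im"]
cv2.imwrite("pics/t2.png",cv2.resize(im[120:290,60:430][...,::-1],None,fx=2.1,fy=2.1))
```

```text
(no output)
```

View pics/t2.png

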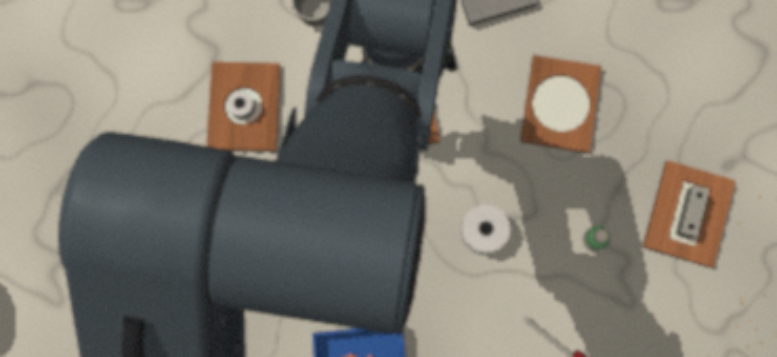

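The elbow is only hiding the block tray. The collar (242,105) and bar (690,211) sit in their recesses, and the pulley is free at (487,229).

Emit:
play_rows(rows=[[[0,0,0],[33,-13,0],0],[[0,0,0],[33,-13,0],0],[[0,0,0],[33,-13,0],0],[[0,0,0],[33,-13,0],0],[[0,0,0],[33,-14,0],0],[[0,0,0],[31,-14,0],0],[[0,0,0],[0,0,0],0],[[0,0,0],[0,0,0],0],[[0,0,0],[0,0,0],0],[[0,0,0],[0,0,0],0]])

```text
t: 24.88
tcp_pos: [0.4662, -0.1069, 0.124]
tool_rot: [-0.105, 0.995, -0.0, 0.0]
force: [0.6, 0.9, 0.5]
finger_gap: 1.003
gripper_force: 0.0
```

```bash
python3 p.py 466 -107.7 13 102
```

```text
t 24.9 at [ 466.2 -106.9  124. ] yaw 102.0 TURN [-0.  0.  0.] rows 1.0 | SHIFT [  0.3  -0.7 111. ] rows 3.0 q6~ -115 gap 1.0 gf 0.0
```

Emit:
play_rows(rows=[[[0,0,0],[0,-1,35],0],[[0,0,0],[0,0,30],0],[[0,0,0],[0,0,25],0],[[0,0,0],[0,0,14],0],[[0,0,0],[0,0,6],0],[[0,0,0],[0,0,0],0.1],[[0,0,0],[0,0,0],1],[[0,0,0],[0,0,0],1],[[0,0,0],[0,0,0],1],[[0,0,0],[0,0,0],1],[[0,0,0],[0,0,0],1],[[0,0,0],[0,0,0],1]])

```text
t: 25.88
tcp_pos: [0.4657, -0.1083, 0.0149]
tool_rot: [-0.104, 0.995, -0.0, 0.001]
force: [1.0, 0.5, 0.5]
finger_gap: 0.735
gripper_force: 44.4
```

Emit:
play_rows(rows=[[[0,0,0],[0,0,-10],1],[[0,0,0],[0,0,-25],1],[[0,0,0],[0,0,-25],1],[[0,0,0],[0,0,-25],1],[[0,0,0],[0,0,0],1],[[0,0,0],[0,0,0],1]])

```text
t: 26.38
tcp_pos: [0.4661, -0.1086, 0.1009]
tool_rot: [-0.104, 0.995, -0.001, 0.002]
force: [-0.4, -0.4, -2.1]
finger_gap: 0.74
gripper_force: 45.7
```

```bash
python3 p.py 643 -214.3 96 102
```

```text
t 26.4 at [ 466.1 -108.6  100.9] yaw 102.0 TURN [-0.1  0.2 -0. ] rows 1.0 | SHIFT [-151.1 -140.2    4.9] rows 6.0 q6~ -120 gap 0.74 gf 45.7
```

Emit:
play_rows(rows=[[[0,0,0],[-25,-23,0],1],[[0,0,0],[-25,-23,0],1],[[0,0,0],[-25,-23,0],1],[[0,0,0],[-25,-23,0],1],[[0,0,0],[-25,-24,0],1],[[0,0,0],[-26,-24,0],1],[[0,0,0],[0,0,30],1],[[0,0,0],[0,0,20],1],[[0,0,0],[0,0,0],1],[[0,0,0],[0,0,0],1],[[0,0,0],[0,0,0],1]])

```text
t: 27.3
tcp_pos: [0.6416, -0.2136, 0.0488]
tool_rot: [-0.104, 0.995, 0.0, -0.001]
force: [0.5, 1.1, -1.7]
finger_gap: 0.736
gripper_force: 45.3
```

```bash
python3 p.py 643 -214.3 22 102
```

```text
t 27.3 at [ 641.6 -213.6   48.8] yaw 102.0 TURN [ 0.  -0.1 -0. ] rows 1.0 | SHIFT [-1.2 -1.  26.8] rows 1.0 q6~ -120 gap 0.74 gf 45.3
```

Emit:
play_rows(rows=[[[0,0,0],[-1,-1,10],1],[[0,0,0],[0,0,8],1],[[0,0,0],[0,0,5],1],[[0,0,0],[0,0,0],1],[[0,0,0],[0,0,0],1]])

```text
t: 27.72
tcp_pos: [0.6429, -0.2144, 0.026]
tool_rot: [-0.104, 0.995, 0.0, -0.0]
force: [-0.1, 0.2, -3.4]
finger_gap: 0.732
gripper_force: 45.4
```

Emit:
play_rows(rows=[[[0,0,0],[0,0,3],1],[[0,0,0],[0,0,0],1],[[0,0,0],[0,0,0],0.1],[[0,0,0],[0,0,0],0],[[0,0,0],[0,0,0],0],[[0,0,0],[0,0,-10],0],[[0,0,0],[0,0,-30],0],[[0,0,0],[0,0,-40],0],[[0,0,0],[0,0,-40],0],[[0,0,0],[0,0,-40],0],[[0,0,0],[0,0,0],0],[[0,0,0],[0,0,0],0]])

```text
t: 28.72
tcp_pos: [0.6454, -0.2157, 0.1885]
tool_rot: [-0.104, 0.995, -0.003, 0.004]
force: [-0.3, 0.5, -0.5]
finger_gap: 0.999
gripper_force: 0.0
```

```bash
python3 look.py; python3 p.py 480 -110 220 102
```

```text
bar 222 [ 489.5 -383.8] [66.9 22.9] -15.7 z [32.1 39.6 42.9]
collar 122 [636.3 225.9] [34.8 32.8] 44.6 z [32.1 36.5 40.2]
block 287 [478.2 393.9] [49.8 44.6] 64.1 z [35.4 39.9 43.9]
jawT 351 [642.7  10.9] [88.2 39.9] 12.2 z [38.9 42.4 46.4]
pulT hidden 0
pulley foot hidden 0
on pulley hidden 0
jaw foot hidden 0
t 28.8 at [ 643.8 -214.9  185.7] yaw 102.0 TURN [-0.1  0.2 -0. ] rows 1.0 | SHIFT [138.4 136.6 -34.3] rows 5.0 q6~ -115 gap 1.0 gf 0.0
```

Emit:
play_rows(rows=[[[0,0,0],[27,27,-7],0],[[0,0,0],[27,27,-7],0],[[0,0,0],[27,27,-7],0],[[0,0,0],[27,27,-7],0],[[0,0,0],[27,27,-7],0],[[0,0,0],[0,0,0],0],[[0,0,0],[0,0,0],0]])

```text
t: 29.35
tcp_pos: [0.4804, -0.1087, 0.2175]
tool_rot: [-0.105, 0.995, 0.001, -0.002]
force: [1.7, 0.4, 0.4]
finger_gap: 0.998
gripper_force: 0.0
```

```bash
python3 look.py
python3 - <<'E'
from h import *
im=np.load("top.npz")["im"]; s,_=snapshot("side")
a=cv2.resize(im[130:270,70:430],None,fx=2.2,fy=2.2); b=cv2.resize(s[140:335,170:370],None,fx=1.4,fy=1.4)
o=np.zeros((a.shape[0]+b.shape[0],792,3),np.uint8); o[:a.shape[0],:a.shape[1]]=a; o[a.shape[0]:,:b.shape[1]]=b
cv2.imwrite("pics/t3.png",o[...,::-1])
E
```

```text
bar 223 [ 489.9 -384.2] [67.4 23. ] -17.0 z [32.2 39.7 42.7]
collar 124 [636.6 226.2] [35.9 32.7] 44.4 z [32.4 36.3 40.5]
block 285 [478.2 394. ] [49.7 45.8] 62.6 z [35.5 40.4 43.8]
jawT 458 [640.5  10.4] [93.5 40.2] 12.0 z [38.1 42.  45.9]
pulT 395 [ 643.  -215.4] [62.8 62.5] -49.5 z [38.3 42.2 45.7]
pulley foot hidden 0
on pulley hidden 0
jaw foot hidden 0
```

View pics/t3.png

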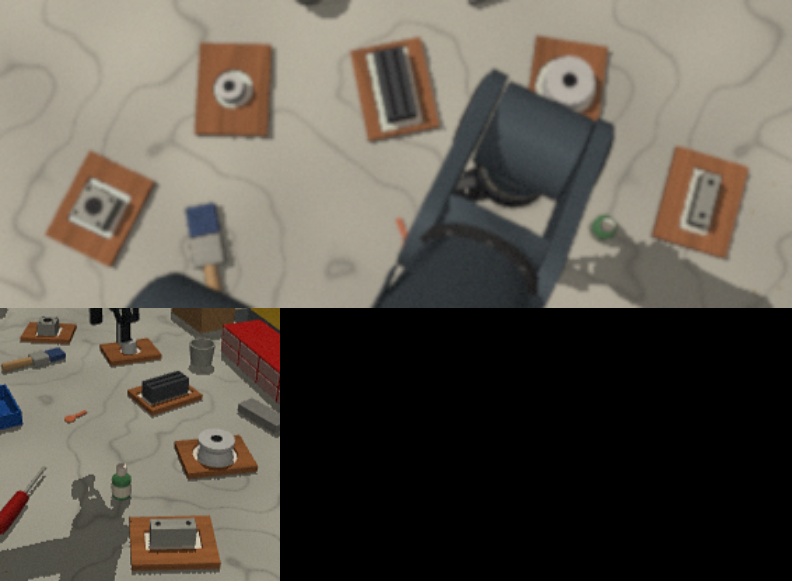

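All five parts are seated: top view shows block (98,206), collar (233,90), jaw (396,88), pulley (568,82) and bar (706,202) inside their recesses. Top heights match to about 1 mm.

```bash
python3 -c "
from station import *
print(sign_off())"
```

```text
the job is handed in; nothing more can be done
None
```

All five parts lie flat in their own trays and are released, each about 4 mm or less from its tray's centre in the last camera check; the job was handed in at about 29 s of the 128 s allowed, and the judge returned no verdict.

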